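# Uncap a collimator whose thread hand is unknown

### The job

The upright bench collimator is closed by a round black cap with an orange top, on a quick thread of less than a quarter turn that may be right-handed or left-handed; nothing outside shows which. Find out by turning the cap gently each way: the wrong way it binds almost at once, the right way it turns on until it meets a stop. Turn it to its stop, lift it straight off and finish while still holding it level in the gripper, clearly higher than the collimator (about 10 cm above its rim), leaving the other loose things on the bench where they are.

Things in the scene. Friction and masses are not known exactly. Their poses are not given: they have to be found in the camera images.
- collimator: Upright grey tube with an aluminium neck, fixed to the bench; round foot 88 mm across, tube 54 mm across, flat rim 110 mm above the bench, a small black focusing knob on the tube's +x side reaching 44 mm from the axis at 53 mm height. Origin: on the tube's axis at the underside of the foot; z up. Cannot be moved.
- cap: Round black knurled cap, orange top, white index line along its own +x. Head 44 mm across, 30 mm high, seated on the collimator's rim on the same axis; below it a 22 mm stem with two lugs goes 16 mm down into the neck. About 250 g. Origin: centre of the head's underside; z up. Starts done up, its x axis within 0.07 rad of the collimator's x axis. Raised 20 mm it is free of the neck.
- cap_top (a point): Centre of the cap's orange top, 30 mm above the cap's origin. How the cap turns: with hardly any friction. The wrong way it binds after 0.1 to 0.4 rad; the right way (counter-clockwise or clockwise from above, drawn anew each time) it turns without rising to a firm stop about 1.2 rad from the collimator's x axis, and lifts straight up from about 1.0 rad on; before that the lugs hold it down.
- lens_ring_a: Black ringed trial lens, 58x50x8 mm, lying flat; a bystander. Origin: centre of its underside.
- lens_ring_b: White ringed trial lens, 50x42x8 mm, lying flat; a bystander. Origin: centre of its underside.
- tweezers: Steel tweezers, 12x128x9 mm, lying; a bystander. Origin: centre of its underside.
- slide_viewer: Small black viewer with white faces, 30x34x66 mm, standing; a bystander. Origin: centre of its underside.
- ophthalmoscope_head: Black knurled instrument head, 27x96x28 mm, lying; a bystander. Origin: centre of its underside.

How it is judged:
By the outcome, as a careful person would: the job done as asked, in the order asked, and still so for the second after the job is handed in, while the arm keeps its last pose, push and grip.
It also fails if it takes over 38 s, if anything falls off the work surface, if the arm or the gripper's body presses on something with over 40 N, if the wrist force passes 120 N, or if a joint passes its speed limit or range.

### The arm

A 6-joint arm with a two-finger parallel gripper is mounted at the origin on a cart in front of the work surface, level with it; the furniture and walls round the work are solid. World frame = base frame: x ahead of the robot, y to its left, z up, the work surface at z = 0. Lengths are in m, angles in rad, forces in N, time in s.
With the tool pointing down it reaches from about 0.275 to 0.875 m from the base axis. Payload 12.5 kg.
Tool frame: the origin (TCP) lies on the centre line of the jaws, within the pads' length; the fingertips stand 25 mm ahead of it and the grasp point (between the pads) lies 6 mm ahead of it; z points along the fingers, y is the direction in which the jaws open and shut (so a half turn about z gives the same grasp; the last joint's range is limited). The gripper opens to 85 mm and grips with 20 to 120 N. Pads are 22 mm wide; open, the fingers measure 114 mm over their backs; the gripper's body (76 mm by 85 mm) begins 54 mm behind the grasp point. The pads swing forward as they close: fully open they stand 13 mm farther back than shut.
Start: joints at [-1.388, 0.351, 1.652, -0, 1.139, -0.085], TCP at [0.146, -0.53, 0.256] pointing down, gripper open.
Joint ranges: [-2.75, 2.75], [-0.79, 2.1], [0.01, 2.65], [-1.57, 4.71], [0.07, 3.14], [-2.87, 2.87]. Speed limits (rad/s): [2.22, 2.22, 2.79, 3.14, 3.14, 3.14].

### API

Orientations are given as a unit quaternion [x, y, z, w].
In Python, from plant import get_state, imaging, order gives the robot as it stands.
- The arm moves only by the tool servo_tool, never from a script. Its argument "motion" is text: rows parted by semicolons, each of 6 numbers parted by spaces: the shift along the tool's x, y, z in cm, then the turn, a rotation vector about the tool's x, y, z in rad. A call has 1 to 20 rows; each row is the pose to reach, as a shift and turn from the pose measured when the call began, along the tool's axes at that moment; what a row does not reach only later rows make up. A row lasts 1/10 s, in which the tool goes at most 50 mm and 8.59 degrees, less where a joint would pass 70% of its speed; a pose out of reach is approached as far as the arm can. A call with a gripper value outside its range is refused whole. "claw" is the opening, from -1 (shut) to 1 (fully open), set as the call begins (left out, the last holds). The fingers move at their own pace and stop on an object; "force" is the grip in N (left out, the last holds). Time passes only in rows, so rows that repeat a pose let the fingers close. It gives the time, the measured TCP pose, the force and the opening at its end, in the units of the state.
- get_state(): the state, without advancing time (a new reading comes with each control period).
- imaging.snapshot(name): name is "scene" or "top"; returns a dict with "img" (480x640x3 uint8, red, green, blue), "fovy" (degrees; the focal length in pixels is half the picture's height over the tangent of half this angle, whatever the lens; pixels are square), "cx", "cy" (the principal point, pixels), "world_from_camera" (4x4, takes a point from camera to world coordinates). Camera axes: x right, y up, looking along -z (the intrinsics and any distortion apply to the point x, -y, -z); pixel columns grow to the right and rows downward; lengths in m; the calibration is good to about 2 mm. A picture is of the moment at which its call begins. There is no depth.
- order.sign_off(): hands the job in, once; it reports no verdict.
The state is a dict: "t": time; "q": joint angles; "joint_vel": joint speeds; "tau": joint torques, N m; "tool_pos": TCP position; "tool_rot": TCP orientation; "ft_force": force on the tool from outside, world axes, zero at the start; "ft_torque": the same for the moment, N m; "finger_gap": finger opening in m.
Only numpy, scipy, OpenCV 4.12 (cv2) and the standard library are available. Lean on these libraries where they do the work, as an engineer would, in place of code of your own. Each camera call takes 0.05 s, during which the arm holds its last target.

## Working session

There is one attempt and no reset: what is moved stays moved. The work goes in short steps, Python scripts to look and compute and a tool call to move; the robot and the scene stay as the last step left them, time stands still between calls to the robot, and variables do not carry over. Pictures are saved under pics/ and viewed, and the job is handed in when it is done.

Besides the shell and the picture viewer there is one more tool, called after "Call:" in YAML: its name, and indented under it one key for each argument. servo_tool: Moves the arm, as the interface text tells. Its arguments: {"type":"object","properties":{"motion":{"type":"string"},"claw":{"type":"number"},"force":{"type":"number"}},"required":["motion"]}

```bash
mkdir -p pics
python3 - <<'E'
from plant import get_state, imaging, order
import cv2,numpy as np
s=get_state(); print({k:np.round(v,3).tolist() for k,v in s.items()})
for n in("scene","top"):
    d=imaging.snapshot(n); cv2.imwrite(f"pics/{n}0.png",d["img"][:,:,::-1]); np.savez(f"{n}0.npz",**d)
    print({k:np.round(v,4).tolist() if k!='img' and not isinstance(v,str) else 0 for k,v in d.items()})
E
```

```text
{'t': 0.0, 'q': [-1.388, 0.351, 1.652, 0.0, 1.139, -0.085], 'joint_vel': [0.0, 0.002, 0.001, 0.001, 0.001, 0.0], 'tau': [-0.001, -50.61, -29.14, -0.0, 0.005, -0.0], 'tool_pos': [0.145, -0.53, 0.256], 'tool_rot': [0.991, 0.133, -0.0, -0.001], 'ft_force': [0.244, -0.031, -0.283], 'ft_torque': [-0.062, 0.03, -0.094], 'finger_gap': 0.086}
{'img': 0, 'fovy': 44.8682, 'cx': 315.4432, 'cy': 234.667, 'world_from_camera': [[-0.5009, 0.4196, -0.7569, -0.5988], [-0.8654, -0.2333, 0.4434, 0.5404], [0.0095, 0.8772, 0.48, 0.8113], [0.0, 0.0, 0.0, 1.0]]}
{'img': 0, 'fovy': 44.6356, 'cx': 318.9678, 'cy': 239.9249, 'world_from_camera': [[0.012, 0.9868, -0.1616, 0.3126], [-0.9999, 0.0133, 0.0069, -0.1272], [0.009, 0.1615, 0.9868, 1.2819], [0.0, 0.0, 0.0, 1.0]]}
```

```bash
ls
```

```text
pics
scene0.npz
top0.npz
```

View pics/scene0.png

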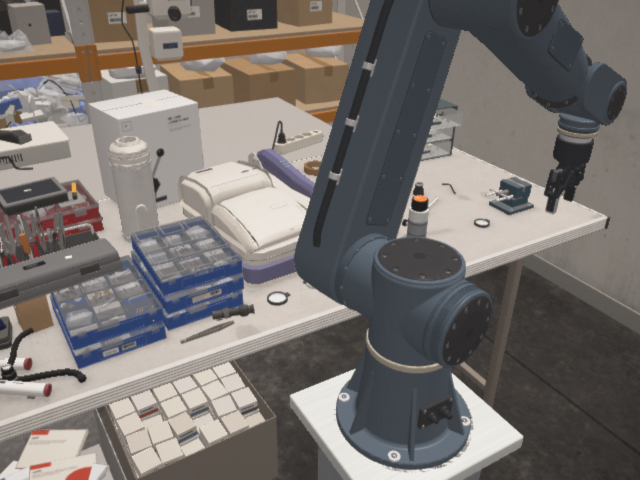

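View pics/top0.png

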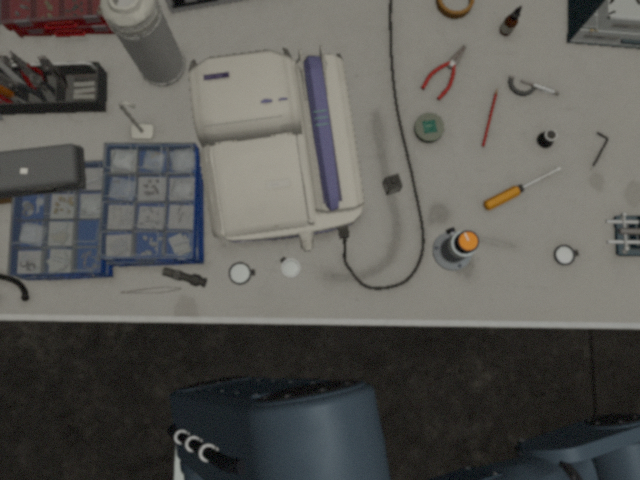

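The collimator's orange cap is at (467,240) in the top view and about (420,201) in the scene view. Next I locate it in both.

```bash
cat > h.py <<'E'
import numpy as np,cv2
def ray(d,u,v):
    f=240/np.tan(np.radians(float(d["fovy"]))/2); T=d["world_from_camera"]
    r=T[:3,:3]@np.array([(u-d["cx"])/f,-(v-d["cy"])/f,-1]); return T[:3,3],r
def onz(d,u,v,z):
    o,r=ray(d,u,v); return o+r*(z-o[2])/r[2]
def tri(a,b):
    A=[];B=[]
    for o,r in(a,b):
        r=r/np.linalg.norm(r);P=np.eye(3)-np.outer(r,r);A.append(P);B.append(P@o)
    x=np.linalg.lstsq(np.vstack(A),np.hstack(B),rcond=None)[0]
    return x,[np.linalg.norm(P@x-p) for P,p in zip(A,B)]
def orange(img,box):
    x0,y0,x1,y1=box; h=cv2.cvtColor(img[y0:y1,x0:x1],cv2.COLOR_RGB2HSV)
    m=cv2.inRange(h,(5,130,120),(22,255,255))
    n,l,st,c=cv2.connectedComponentsWithStats(m); i=1+np.argmax(st[1:,4]); 
    return c[i]+[x0,y0],st[i]
E
python3 - <<'E'
from h import *
t=dict(np.load("top0.npz"));s=dict(np.load("scene0.npz"))
ct,a=orange(t["img"],(440,215,490,265));cs,b=orange(s["img"],(400,180,440,225))
print(ct,a,cs,b)
print(tri(ray(t,*ct),ray(s,*cs)),onz(t,*ct,.14),onz(s,*cs,.14))
c=t["img"][215:285,420:500,::-1];c=cv2.resize(c,None,fx=7,fy=7,interpolation=cv2.INTER_CUBIC)
cv2.imwrite("pics/c0.png",c)
c=s["img"][170:245,390:470,::-1];c=cv2.resize(c,None,fx=7,fy=7,interpolation=cv2.INTER_CUBIC)
cv2.imwrite("pics/c1.png",c)
E
```

```text
[468.18287938 241.12840467] [ 19  17  19  19 257] [419.94117647 198.35294118] [13 15 14  7 68]
(array([ 0.50069588, -0.43191632,  0.13957769]), [np.float64(0.0008027631177233944), np.float64(0.0008027631177231449)]) [ 0.50111262 -0.43115943  0.14      ] [ 0.49964057 -0.43204728  0.14      ]
```

View pics/c0.png

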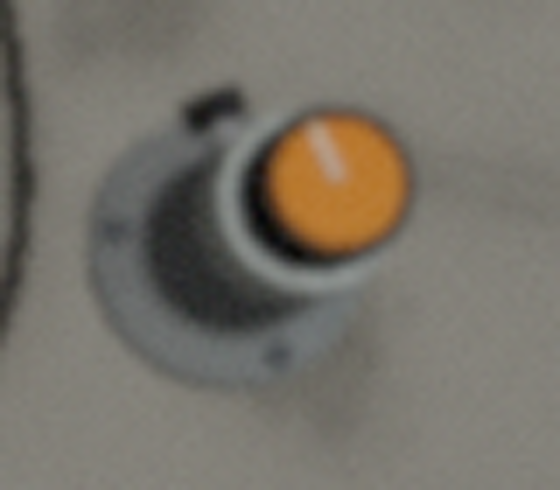

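View pics/c1.png

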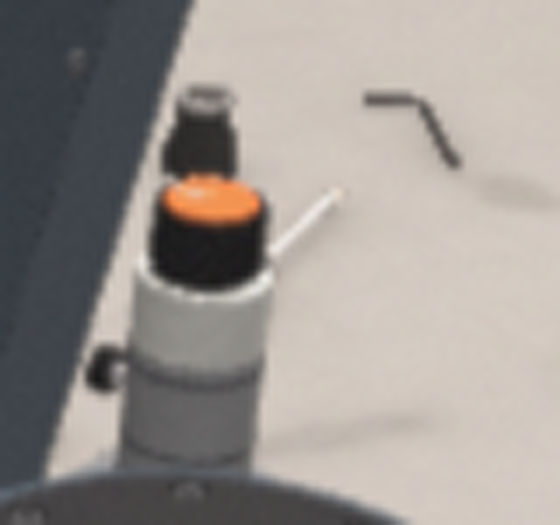

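Triangulated cap top: (0.501, −0.432, 0.1396). That agrees with the expected 0.140 height, and the reach of 0.66 m is fine. The index line and the knob both point to a yaw of about +0.35 rad.

```bash
cat > goal.py <<'E'
import sys,numpy as np
from plant import get_state
from scipy.spatial.transform import Rotation as R
s=get_state();g=np.array([float(a) for a in sys.argv[1:4]])
M=R.from_quat(s["tool_rot"]);print("tool shift cm",np.round(M.inv().apply(g-s["tool_pos"])*100,2)," z-axis",M.as_matrix()[:,2].round(4),"levelling rotvec",np.round(M.inv().apply(np.cross(M.as_matrix()[:,2],[0,0,-1])),4))
print(np.round(s["t"],2),s["tool_pos"],np.round(s["q"],3),np.round(s["ft_force"],2),np.round(s["ft_torque"],2),s["finger_gap"])
E
python3 goal.py .5005 -.4318 .256
```

```text
tool shift cm [ 3.683e+01 -9.000e-02 -2.000e-02]  z-axis [-2.e-04  1.e-03 -1.e+00] levelling rotvec [-0.0011 -0.0001  0.    ]
0.1 [ 0.14551827 -0.53011701  0.25581628] [-1.388  0.351  1.652 -0.     1.139 -0.085] [-0.15  1.28 -0.2 ] [0.01 0.04 0.02] 0.0854649546520807
```

Call:
servo_tool:
  motion: "2 0 0 0 0 0; 6 0 0 0 0 0; 10 0 0 0 0 0; 14 0 0 0 0 0; 18 0 0 0 0 0; 22 0 0 0 0 0; 26 0 0 0 0 0; 30 -0.1 0 0 0 0; 33 -0.1 0 0 0 0; 35.5 -0.1 0 0 0 0; 36.8 -0.1 0 0 0 0; 36.8 -0.1 0 0 0 0; 36.8 -0.1 0 0 0 0"
  claw: 1
  force: 30

```text
t: 1.4
tool_pos: [0.4993, -0.4321, 0.2556]
tool_rot: [0.991, 0.133, -0.0, -0.001]
ft_force: [0.4, 0.3, 0.1]
finger_gap: 0.0853
```

```bash
python3 goal.py .5005 -.4318 .141
python3 - <<'E'
from h import *
from plant import imaging
for n,b in(("top",(420,140,560,300)),("scene",(380,130,480,240))):
    d=imaging.snapshot(n);x0,y0,x1,y1=b
    c=cv2.resize(d["img"][y0:y1,x0:x1,::-1],None,fx=3.5,fy=3.5);cv2.imwrite(f"pics/{n}1.png",c)
E
```

```text
tool shift cm [ 0.13  0.02 11.46]  z-axis [-9.0e-04  1.3e-03 -1.0e+00] levelling rotvec [-0.0014  0.0005 -0.    ]
1.4 [ 0.4993293  -0.43206585  0.25558935] [-0.784  0.555  1.339  0.     1.25   0.519] [0.42 0.28 0.1 ] [0.01 0.03 0.05] 0.08532331273557552
```

View pics/scene1.png

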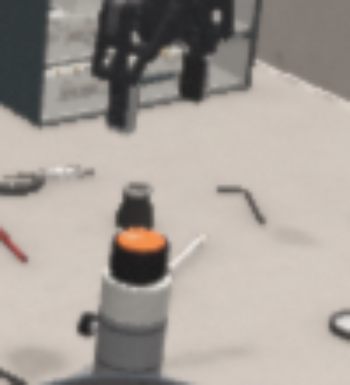

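View pics/top1.png

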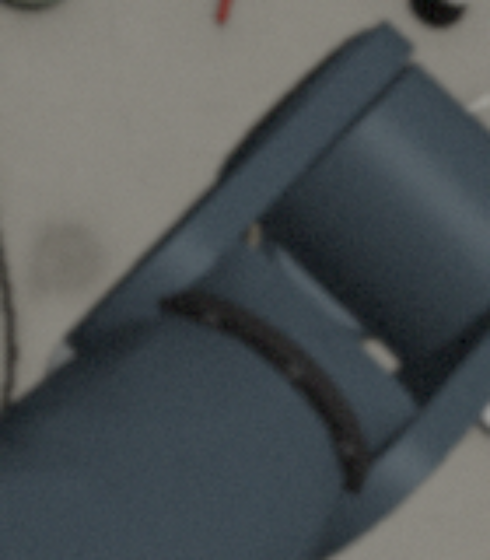

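The scene crop shows the open fingers above the cap, with their tips around crop (120–195, 110) and the cap at (140,240). The top view is blocked by the arm. I'll descend now.

Call:
servo_tool:
  motion: "0.1 0 3 0 0 0; 0.1 0 6 0 0 0; 0.1 0 8.5 0 0 0; 0.1 0 10 0 0 0; 0.1 0 11 0 0 0; 0.1 0 11.4 0 0 0; 0.1 0 11.5 0 0 0; 0.1 0 11.5 0 0 0"

```text
t: 2.3
tool_pos: [0.5002, -0.4323, 0.1418]
tool_rot: [0.991, 0.133, 0.0, -0.0]
ft_force: [0.0, -0.5, -0.1]
finger_gap: 0.0853
```

Call:
servo_tool:
  motion: "0 0 0 0 0 0; 0 0 0 0 0 0; 0 0 0 0 0 0; 0 0 0 0 0 0; 0 0 0 0 0 0; 0 0 0 0 0 0; 0 0 0 0 0 0; 0 0 0 0 0 0"
  claw: -1
  force: 30

```text
t: 3.1
tool_pos: [0.5004, -0.4324, 0.1424]
tool_rot: [0.991, 0.133, 0.0, 0.0]
ft_force: [-1.3, 1.0, 4.9]
finger_gap: 0.0426
```

```bash
python3 goal.py .5005 -.4318 .141
python3 - <<'E'
from h import *
from plant import imaging
for n,b in(("scene",(380,130,480,240)),):
    d=imaging.snapshot(n);x0,y0,x1,y1=b
    c=cv2.resize(d["img"][y0:y1,x0:x1,::-1],None,fx=5,fy=5);cv2.imwrite(f"pics/{n}2.png",c)
E
```

```text
tool shift cm [ 0.03 -0.06  0.14]  z-axis [ 1.e-03 -5.e-04 -1.e+00] levelling rotvec [ 0.0007 -0.0008  0.    ]
3.1 [ 0.50037191 -0.43244348  0.14239787] [-0.783  0.672  1.433  0.     1.036  0.521] [-1.28  1.03  4.92] [0.12 0.18 0.01] 0.04255186750772576
```

View pics/scene2.png

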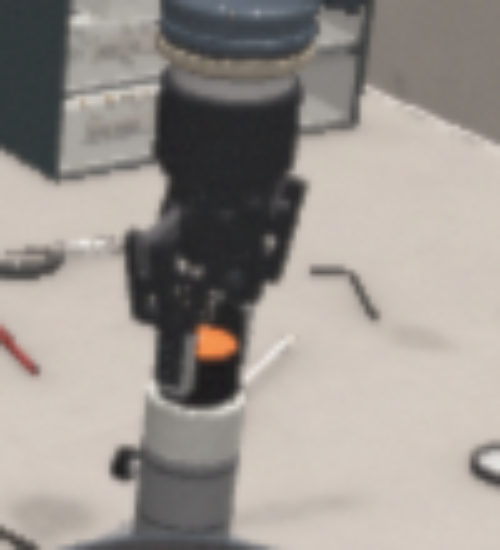

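The jaws hold the cap with a 42.6 mm gap and small forces. Now a gentle probe clockwise (+tool z).

Call:
servo_tool:
  motion: "0 0 0 0 0 0.03; 0 0 0 0 0 0.06; 0 0 0 0 0 0.09; 0 0 0 0 0 0.09"

```text
t: 3.55
tool_pos: [0.5004, -0.4324, 0.1424]
tool_rot: [0.996, 0.087, 0.001, 0.0]
ft_force: [-0.3, -0.6, 2.3]
finger_gap: 0.0429
```

```bash
python3 goal.py .5005 -.4318 .141
```

```text
tool shift cm [ 0.02 -0.06  0.14]  z-axis [ 1.1e-03 -4.0e-04 -1.0e+00] levelling rotvec [ 0.0006 -0.001   0.    ]
3.55 [ 0.50043276 -0.43242718  0.1424278 ] [-7.830e-01  6.720e-01  1.433e+00  1.000e-03  1.036e+00  6.120e-01] [-0.31 -0.59  2.34] [ 0.06 -0.04 -0.05] 0.04286939928008788
```

Call:
servo_tool:
  motion: "0 0 0 0 0 0.03; 0 0 0 0 0 0.06; 0 0 0 0 0 0.09; 0 0 0 0 0 0.09"

```text
t: 3.95
tool_pos: [0.5004, -0.4314, 0.1424]
tool_rot: [0.999, 0.042, 0.0, -0.001]
ft_force: [-0.9, 6.5, 6.1]
finger_gap: 0.043
```

```bash
python3 goal.py .5005 -.4318 .141
```

```text
tool shift cm [0.01 0.04 0.14]  z-axis [ 3.0e-04  1.7e-03 -1.0e+00] levelling rotvec [-0.0016 -0.0005 -0.    ]
3.95 [ 0.50039157 -0.4314326   0.14242587] [-0.782  0.671  1.433  0.002  1.038  0.703] [-0.86  6.51  6.07] [1.23 0.21 0.09] 0.04295059289475515
```

Call:
servo_tool:
  motion: "0 0 0 0 0 0.03; 0 0 0 0 0 0.06; 0 0 0 0 0 0.06"

```text
t: 4.25
tool_pos: [0.5004, -0.4306, 0.1425]
tool_rot: [1.0, 0.012, -0.0, -0.002]
ft_force: [-2.3, 6.3, 6.5]
finger_gap: 0.0427
```

```bash
python3 goal.py .5005 -.4318 .141
python3 - <<'E'
from h import *
from plant import imaging
for n,b in(("scene",(380,130,480,240)),):
    d=imaging.snapshot(n);x0,y0,x1,y1=b
    c=cv2.resize(d["img"][y0:y1,x0:x1,::-1],None,fx=5,fy=5);cv2.imwrite(f"pics/{n}3.png",c)
E
```

```text
tool shift cm [0.01 0.12 0.15]  z-axis [-3.0e-04  3.4e-03 -1.0e+00] levelling rotvec [-0.0034  0.0002 -0.    ]
4.25 [ 0.50039174 -0.43059016  0.1424578 ] [-0.782  0.671  1.434  0.003  1.039  0.764] [-2.25  6.29  6.47] [1.19 0.14 0.14] 0.04273663388321422
```

View pics/scene3.png

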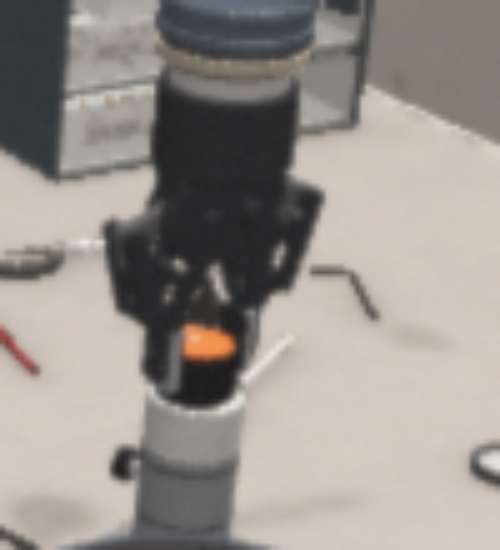

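Call:
servo_tool:
  motion: "0 0.08 0 -0.0015 0 0.03; 0 0.16 0 -0.003 0 0.06; 0 0.16 0 -0.003 0 0.09; 0 0.16 0 -0.003 0 0.09"

```text
t: 4.7
tool_pos: [0.4999, -0.4299, 0.1425]
tool_rot: [0.999, -0.033, -0.002, -0.003]
ft_force: [-5.4, 14.1, 11.6]
finger_gap: 0.0428
```

```bash
python3 goal.py .5005 -.4322 .141
```

```text
tool shift cm [0.07 0.22 0.14]  z-axis [-0.0031  0.0053 -1.    ] levelling rotvec [-0.0051  0.0034  0.    ]
4.7 [ 0.49992191 -0.42993411  0.14245299] [-0.781  0.671  1.434  0.002  1.042  0.855] [-5.44 14.07 11.64] [2.86 0.78 0.53] 0.04279193001855733
```

Torque and side load keep climbing, so the cap probably bound early in this direction. I'll turn back counter-clockwise and compare.

Call:
servo_tool:
  motion: "0 0 0 0 0 -0.08; 0.03 0.1 0 -0.002 0.001 -0.16; 0.07 0.22 0 -0.005 0.003 -0.24; 0.07 0.22 0 -0.005 0.003 -0.33; 0.07 0.22 0 -0.005 0.003 -0.33"

```text
t: 5.2
tool_pos: [0.5005, -0.4324, 0.1425]
tool_rot: [0.991, 0.132, 0.0, -0.0]
ft_force: [-0.4, 0.1, 2.1]
finger_gap: 0.0426
```

```bash
python3 goal.py .5005 -.4322 .141
```

```text
tool shift cm [ 0.01 -0.02  0.15]  z-axis [ 5.e-04  2.e-04 -1.e+00] levelling rotvec [-0.     -0.0005  0.    ]
5.2 [ 0.50047443 -0.43242005  0.14245401] [-7.830e-01  6.720e-01  1.432e+00  1.000e-03  1.037e+00  5.230e-01] [-0.45  0.12  2.09] [-0.05  0.02  0.04] 0.04263523802105862
```

Loads returned to about zero. Now the counter-clockwise side.

Call:
servo_tool:
  motion: "0 0 0 0 0 -0.05; 0 0 0 0 0 -0.1; 0 0 0 0 0 -0.15; 0 0 0 0 0 -0.2; 0 0 0 0 0 -0.2"

```text
t: 5.7
tool_pos: [0.5005, -0.4326, 0.1425]
tool_rot: [0.973, 0.229, 0.0, 0.0]
ft_force: [0.7, -0.2, 1.7]
finger_gap: 0.0428
```

```bash
python3 goal.py .5005 -.4322 .141
```

```text
tool shift cm [ 0.02 -0.04  0.15]  z-axis [ 7.e-04 -2.e-04 -1.e+00] levelling rotvec [ 0.0005 -0.0006 -0.    ]
5.7 [ 0.50051008 -0.43258972  0.14248169] [-0.783  0.672  1.432  0.     1.037  0.325] [ 0.68 -0.21  1.68] [-0.08 -0.02  0.03] 0.04279643947599112
```

Call:
servo_tool:
  motion: "0 0 0 0 0 -0.06; 0 0 0 0 0 -0.12; 0 0 0 0 0 -0.18; 0 0 0 0 0 -0.24; 0 0 0 0 0 -0.3; 0 0 0 0 0 -0.3"

```text
t: 6.3
tool_pos: [0.5005, -0.4327, 0.1425]
tool_rot: [0.929, 0.371, 0.0, 0.0]
ft_force: [0.2, 0.2, 1.9]
finger_gap: 0.0426
```

```bash
python3 goal.py .5005 -.4322 .141
```

```text
tool shift cm [ 0.03 -0.04  0.15]  z-axis [ 9.e-04 -4.e-04 -1.e+00] levelling rotvec [ 0.0009 -0.0003 -0.    ]
6.3 [ 0.50054996 -0.43269318  0.14247999] [-0.783  0.672  1.432  0.     1.037  0.027] [0.23 0.21 1.92] [-0.05 -0.01  0.04] 0.042581589051215465
```

It turned 0.5 rad freely, so counter-clockwise is the right way. I'll carry on toward the stop.

Call:
servo_tool:
  motion: "0 0 0 0 0 -0.08; 0 0 0 0 0 -0.16; 0 0 0 0 0 -0.24; 0 0 0 0 0 -0.32; 0 0 0 0 0 -0.4; 0 0 0 0 0 -0.46; 0 0 0 0 0 -0.5; 0 0 0 0 0 -0.5"

```text
t: 7.1
tool_pos: [0.5006, -0.4327, 0.1425]
tool_rot: [0.809, 0.588, 0.0, 0.0]
ft_force: [0.2, -0.8, 1.8]
finger_gap: 0.0428
```

```bash
python3 goal.py .5005 -.4326 .141
```

```text
tool shift cm [ 0.01 -0.01  0.15]  z-axis [ 9.e-04 -6.e-04 -1.e+00] levelling rotvec [ 0.001   0.0003 -0.    ]
7.1 [ 0.50059287 -0.43272588  0.14245651] [-0.783  0.672  1.432  0.     1.036 -0.47 ] [ 0.22 -0.84  1.83] [-0.05 -0.03  0.03] 0.04280318006393329
```

Call:
servo_tool:
  motion: "0 0 0 0 0 -0.04; 0 0 0 0 0 -0.08; 0 0 0 0 0 -0.12; 0 0 0 0 0 -0.15; 0 0 0 0 0 -0.15"

```text
t: 7.6
tool_pos: [0.5006, -0.4328, 0.1425]
tool_rot: [0.763, 0.646, 0.0, 0.001]
ft_force: [0.3, -1.1, 2.0]
finger_gap: 0.0429
```

```bash
python3 goal.py .5005 -.4326 .141
python3 - <<'E'
from h import *
from plant import imaging
for n,b in(("scene",(380,130,480,240)),):
    d=imaging.snapshot(n);x0,y0,x1,y1=b
    c=cv2.resize(d["img"][y0:y1,x0:x1,::-1],None,fx=5,fy=5);cv2.imwrite(f"pics/{n}4.png",c)
E
```

```text
tool shift cm [ 0.01 -0.01  0.15]  z-axis [ 1.e-03 -6.e-04 -1.e+00] levelling rotvec [0.0011 0.0004 0.    ]
7.6 [ 0.50059934 -0.4327602   0.14245671] [-0.783  0.672  1.432  0.     1.036 -0.618] [ 0.33 -1.08  2.02] [-0.01 -0.1   0.02] 0.04286052462058012
```

View pics/scene4.png

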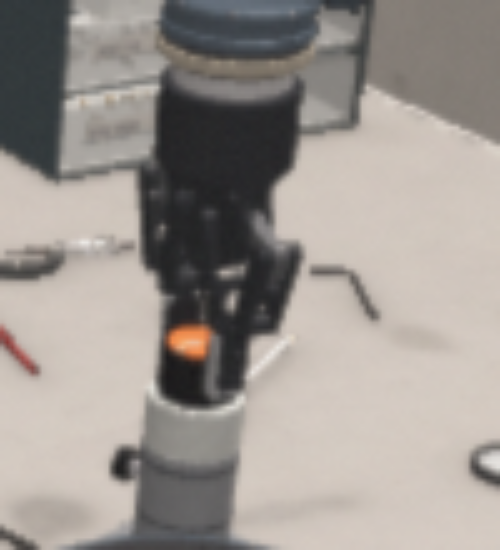

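Call:
servo_tool:
  motion: "0 0 0 0 0 -0.03; 0 0 0 0 0 -0.06; 0 0 0 0 0 -0.09; 0 0 0 0 0 -0.09"

```text
t: 8.05
tool_pos: [0.5007, -0.4328, 0.1425]
tool_rot: [0.734, 0.68, 0.0, 0.001]
ft_force: [0.9, -0.2, 1.7]
finger_gap: 0.0428
```

```bash
python3 goal.py .5005 -.4326 .141
```

```text
tool shift cm [ 0.02 -0.02  0.15]  z-axis [ 1.4e-03 -6.0e-04 -1.0e+00] levelling rotvec [ 0.0014  0.0005 -0.    ]
8.05 [ 0.50069067 -0.43280702  0.14248588] [-7.830e-01  6.720e-01  1.432e+00  1.000e-03  1.036e+00 -7.070e-01] [ 0.95 -0.15  1.71] [-0.03 -0.19 -0.54] 0.042777941149064636
```

Torque about z is −0.54 N·m at about 1.24 rad, which is the stop. One small confirming nudge.

Call:
servo_tool:
  motion: "0 0 0 0 0 -0.03; 0 0 0 0 0 -0.05; 0 0 0 0 0 -0.05"

```text
t: 8.35
tool_pos: [0.5007, -0.4327, 0.1425]
tool_rot: [0.717, 0.697, 0.0, 0.001]
ft_force: [1.5, 1.1, 1.5]
finger_gap: 0.0428
```

```bash
python3 goal.py .5005 -.4326 .141
```

```text
tool shift cm [ 0.01 -0.02  0.15]  z-axis [ 1.5e-03 -3.0e-04 -1.0e+00] levelling rotvec [0.0015 0.0002 0.    ]
8.35 [ 0.5007166  -0.43269376  0.14246891] [-7.830e-01  6.720e-01  1.432e+00  1.000e-03  1.036e+00 -7.570e-01] [1.46 1.07 1.53] [ 0.18 -0.14 -0.83] 0.04280762737767458
```

The stop is firm. I'll back off slightly to relieve the twist, tighten the grip, and start lifting gently.

Call:
servo_tool:
  motion: "0 0 0 0 0 0.03; 0 0 0 0 0 0.05; 0 0 0 0 0 0.05; 0 0 0 0 0 0.05; 0 0 -0.2 0 0 0.05; 0 0 -0.5 0 0 0.05; 0 0 -0.5 0 0 0.05"
  force: 50

```text
t: 9.05
tool_pos: [0.5006, -0.4326, 0.1475]
tool_rot: [0.734, 0.68, 0.0, 0.0]
ft_force: [2.0, 0.3, -2.6]
finger_gap: 0.0423
```

```bash
python3 goal.py .5005 -.4326 .141
python3 - <<'E'
from h import *
from plant import imaging
for n,b in(("scene",(380,130,480,240)),):
    d=imaging.snapshot(n);x0,y0,x1,y1=b
    c=cv2.resize(d["img"][y0:y1,x0:x1,::-1],None,fx=5,fy=5);cv2.imwrite(f"pics/{n}5.png",c)
E
```

```text
tool shift cm [-0.   -0.01  0.65]  z-axis [ 1.e-03  1.e-04 -1.e+00] levelling rotvec [ 0.001  -0.0001 -0.    ]
9.05 [ 0.50062746 -0.43256898  0.14745538] [-7.830e-01  6.660e-01  1.429e+00  1.000e-03  1.046e+00 -7.070e-01] [ 2.    0.29 -2.64] [ 0.17 -0.22 -0.06] 0.04231673359139784
```

View pics/scene5.png

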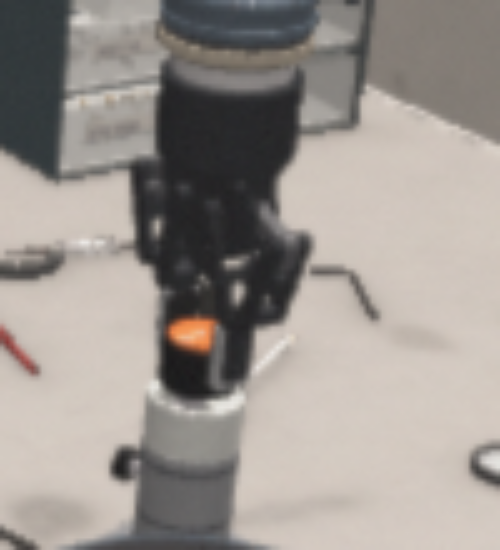

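The downward load is −2.6 N, which is the cap's weight, and the rim shows under the raised cap at (195,395). It has come free, so I'll lift it the rest of the way.

Call:
servo_tool:
  motion: "0 0 -0.5 0 0 0; 0 0 -1.2 0 0 0; 0 0 -2 0 0 0; 0 0 -3 0 0 0; 0 0 -4.2 0 0 0; 0 0 -5.5 0 0 0; 0 0 -7 0 0 0; 0 0 -8.3 0 0 0; 0 0 -9.4 0 0 0; 0 0 -10 0 0 0; 0 0 -10.3 0 0 0; 0 0 -10.3 0 0 0; 0 0 -10.3 0 0 0"

```text
t: 10.4
tool_pos: [0.5004, -0.4324, 0.2498]
tool_rot: [0.734, 0.679, 0.0, -0.0]
ft_force: [0.0, -0.1, -3.3]
finger_gap: 0.0423
```

```bash
python3 goal.py .5005 -.4326 .2525
python3 - <<'E'
from h import *
from plant import imaging
for n,b in(("scene",(380,110,480,220)),("top",(0,0,640,480))):
    d=imaging.snapshot(n);x0,y0,x1,y1=b;k=5 if n=="scene" else 1
    c=cv2.resize(d["img"][y0:y1,x0:x1,::-1],None,fx=k,fy=k);cv2.imwrite(f"pics/{n}6.png",c)
    if n=="scene":
        c,st=orange(d["img"],(395,120,440,200));print(c,st,[onz(d,*c,z).round(4).tolist() for z in(.24,.245,.25)])
E
```

```text
tool shift cm [-0.01  0.02 -0.27]  z-axis [ 4.e-04  7.e-04 -1.e+00] levelling rotvec [ 0.0003 -0.0007 -0.    ]
10.4 [ 0.50036023 -0.43244     0.24981932] [-7.830e-01  5.610e-01  1.343e+00  1.000e-03  1.238e+00 -7.070e-01] [ 0.03 -0.08 -3.32] [ 0.01 -0.    0.01] 0.0422663238127854
[421.66666667 161.15384615] [22 39  9  6 39] [[0.5184, -0.4409, 0.24], [0.5086, -0.4323, 0.245], [0.4988, -0.4237, 0.25]]
```

View pics/scene6.png

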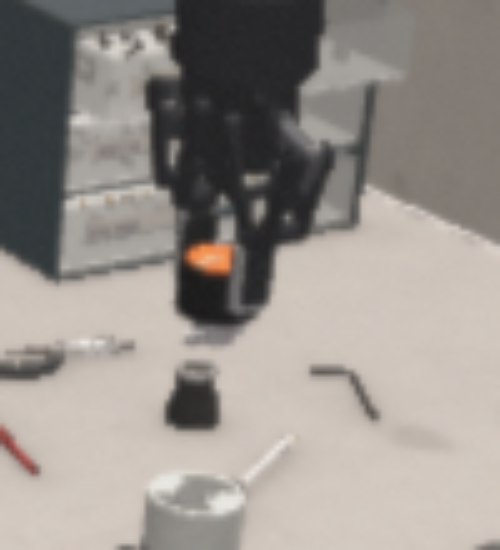

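View pics/top6.png

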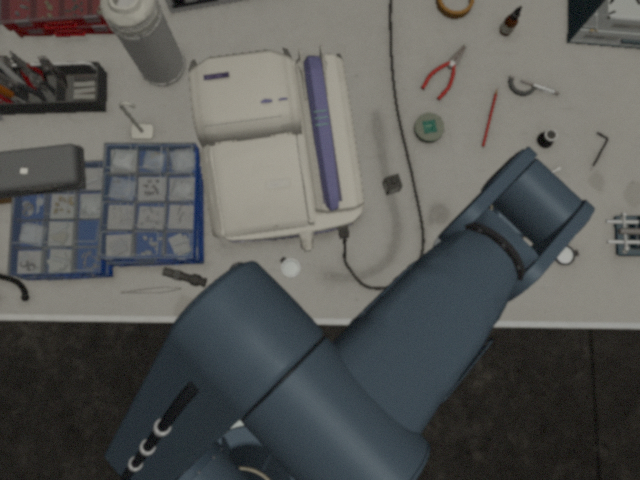

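The scene crop shows the cap level in the jaws at (215,280), with the open neck below at (195,500). The visible bystanders in the top view are where they were.

```bash
python3 -c "
from plant import order;print(order.sign_off())"
```

```text
the job is handed in; nothing more can be done
None
```

The cap is off and the job is handed in at about 10.5 s. The gripper still holds the cap level, with its underside about 10.7 cm above the collimator's rim.

- **Finding the direction:** I tried clockwise first. Resistance grew over 0.33 rad, to about 14 N sideways, 2.9 N·m of tilt and 0.5 N·m of twist, so I turned back. Counter-clockwise it turned freely to a firm stop at about 1.24 rad of gripper turn, with torque rising from 0.5 to 0.8 N·m, so the thread releases counter-clockwise.
- **Lift:** I backed off about 0.05 rad to relieve the twist, raised the grip from 30 N to 50 N and lifted straight up.
- **Last checks:** The load is 3.3 N downward, against about 2.5 N expected for the cap's weight. The tool is tilted less than 1 mrad, and the gap is 42.3 mm on the 44 mm cap. The picture shows the open neck under the raised cap.
- **Not fully confirmed:**
  - In the last top view the arm hid one bystander, the lens ring at pixel (240,272). The other loose things I could see had not moved.
  - The cap's own angle in the grip was not seen. The pads may have slipped a little on it when it bound and at the stop.

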